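# Flip the ratchet and snug down the module clamp

### The job

The ratchet handle on the heatsink clamp is set to loosen. Flip its direction lever over to tighten, check by feel that the handle now free-wheels by swinging it anticlockwise all the way back to its stop without unscrewing the bolt, then ratchet the bolt clockwise, in as many strokes as it takes, until it goes tight and comes up snug under a steady push of about 12 N on the middle of the rubber grip (never more than 18 N). Leave the lever set to tighten, let go, and leave everything else on the bench where it is.

Things in the scene. Friction and masses are not known exactly. Their poses are not given: they have to be found in the camera images.
- fixture: Clamp fixture, fixed to the bench: 150 x 130 mm aluminium plate with finned black heatsink, black module and steel bridge bar (110 x 24 mm, top 58 mm up); on top a steel ratchet whose handle sticks out sideways, over the -y side at handle angle 0. Two steel posts 80 mm high stop the handle's neck. Origin: under the bolt axis, on the bench; z up.
- axis (a point): Point on the clamp bolt's vertical axis, on the top face of the round ratchet head (84 mm above the bench, 56 mm in diameter). Bolt, handle and toothed wheel turn about this axis. The dark hexagonal bolt end (18 mm across, a bright bar on it) shows in the middle of the head, 7 mm proud. Axes as the fixture's.
- grip (a point): Middle of the handle's black rubber grip, on its centre line, 120 mm from the bolt axis, 74 mm above the bench. The grip is a level round bar 20 mm thick, from 80 to 155 mm from the axis, then a 4 mm end cap; free space under and beside it, so fingers can stand on both sides. x points outward along the handle, z up. The neck between head and grip is 16 mm wide, its top 80 mm up.
- lever_tab (a point): Centre of the direction lever's upright tab, the dark steel post standing over the handle's neck: 10 mm (along the lever) x 8 mm x 20 mm high, top 104.5 mm above the bench; lever and head under it have their tops 87.5 and 84 mm up. It is 20 mm from the lever's pivot, which is 31 mm from the bolt axis on the handle's centre line. x points from pivot to tab, z up.
- lever (a joint): Direction lever, rad, 0 on the handle's centre line, stops at +-0.45. Positive (tab on the handle's anticlockwise side, seen from above) = loosen: drives anticlockwise, free-wheels clockwise. Negative = tighten: the reverse. Starts positive. Snaps over with about 2 N at the tab, then holds itself; sits at 0.2 to 0.45 and twitches as it clicks. Pushed past its stop it moves the handle.
- handle (a joint): Handle angle about the bolt axis, rad, growing anticlockwise from above; 0 = along the fixture's -y. Posts stop it at +0.65 and -0.65. It stays where left. Free-wheeling takes 1 to 3 N at the grip with a click every 0.45 rad (14 teeth), so up to 0.45 rad of a stroke can be idle before a tooth takes up; driving the bolt takes about 4 N at the grip until it is tight.
- bolt (a joint): Turn of the clamp bolt, rad, growing clockwise seen from above (tightening). It starts between 0.1 and 0.35 and goes tight at 1.50; from there it turns no further and the force rises by 0.5 to 2 N for every millimetre that the grip is pushed on. It stays where it is left.
- pawl: The spring pawl hidden in the ratchet head, part of the direction lever (origin: on the lever's pivot, 64 mm above the bench). Its force on the toothed wheel in newtons is about 57 times the torque on the bolt in N m: 23 N while the bolt runs, about 75 N for a 12 N push 120 mm out on the handle.
- wheel: The toothed wheel on the bolt, hidden in the ratchet head (origin: on the bolt axis, 64 mm above the bench).
- meter_large: Bystander: large handheld multimeter in a green shell lying on its back, 190 x 95 x 42 mm (origin: centre of its underside).
- meter_small: Bystander: small orange multimeter lying on its back, 140 x 72 x 34 mm (origin: centre of its underside).
- signal_board: Bystander: small signal generator board with display, 60 x 95 x 38 mm, near the fixture (origin: centre of its underside).
- screw_dish: Bystander: steel dish, 68 mm in diameter and 24 mm high, behind the fixture, on the side away from the handle (origin: centre of its underside).
- screwdriver: Bystander: grey screwdriver, 170 mm long, lying beside the fixture (origin: underside).
- scope_probe: Bystander: grey probe body, 145 mm long and 17 mm thick, lying to the right and further back (origin: underside).
- flux_tin: Bystander: red round tin, 68 mm in diameter and 50 mm high, on the left (origin: centre of its underside).

How it is judged:
On the way, in this order (a step that is already met when the one before it is completed fails the run):
1. the direction lever is flipped to the tighten side (value of joint lever below -0.12 rad), for 0.2 s.
2. with the lever set to tighten, the handle has free-wheeled back anticlockwise to its stop (value of joint handle above 0.57 rad and value of joint lever below -0.12 rad), for 0.1 s.
3. the bolt is at its tight point and the pawl bears on the wheel with over 45 N (about 8 N or more on the grip) (value of joint bolt above 1.48 rad and contact force between pawl and wheel above 45 N), for 0.2 s.
At the end, for the whole second after the job is handed in: The bolt is fully tight (turned to at least 1.47 rad), the direction lever is on the tighten side (below -0.12 rad), and the handle is at rest and released (value of joint bolt above 1.47 rad and value of joint lever below -0.12 rad and velocity of joint handle between -0.05 and 0.05 rad/s); the robot touches nothing.
It fails at once if the clamp is over-tightened or forced: pawl force on the wheel above 130 N (about 20 N on the grip) (contact force between pawl and wheel above 130 N).
It fails at once if the bolt is unscrewed (below 0.04 rad) (value of joint bolt below 0.04 rad).
It fails at once if the handle is swung back towards its anticlockwise stop while the lever is still set to loosen (value of joint handle above 0.5 rad and value of joint lever above 0.1 rad).
It fails at once if a bystander is shifted by more than 25 mm (distance of any of meter_large, meter_small, signal_board, screw_dish, screwdriver, scope_probe, flux_tin from where it was at the start of the episode above 0.025 m).
It also fails if it takes over 72 s, if anything falls off the work surface, if the arm or the gripper's body presses on something with over 40 N, if the wrist force passes 120 N, or if a joint passes its speed limit or range.

### The arm

A 6-joint arm with a two-finger parallel gripper is mounted at the origin on the work surface. World frame = base frame: x ahead of the robot, y to its left, z up, the work surface at z = 0. Lengths are in m, angles in rad, forces in N, time in s.
With the tool pointing down it reaches from about 0.375 to 0.975 m from the base axis. Payload 3.8 kg.
Tool frame: the origin (TCP) lies on the centre line of the jaws, within the pads' length; the fingertips stand 22 mm ahead of it and the grasp point (between the pads) lies 3 mm ahead of it (finger_overhang is the distance from the TCP to the fingertips, in m); z points along the fingers, y is the line along which they close (so a half turn about z gives the same grasp; the last joint's range is limited). The gripper opens to 85 mm and grips with 20 to 120 N. Pads are 22 mm wide; open, the fingers measure 114 mm over their backs; the gripper's body (76 mm by 85 mm) begins 54 mm behind the grasp point. The pads swing forward as they close: fully open they stand 13 mm farther back than shut.
Start: joints at [-1.272, 0.264, 1.604, -0, 1.274, -0.037], TCP at [0.222, -0.637, 0.223] pointing down, gripper open.
Joint ranges: [-2.63, 2.63], [-0.94, 2.18], [0.31, 2.57], [-1.31, 4.45], [0, 2.66], [-2.55, 2.55]. Speed limits (rad/s): [2.57, 2.57, 3.14, 3.14, 3.14, 3.14].

### API

Orientations are given as a 3x3 rotation matrix whose columns are the frame's x, y, z axes.
In Python, from station import observe, capture, calibration, sign_off, finger_overhang gives the robot as it stands. The module is installed in compiled form; this text tells all that it offers.
- The arm moves only by the tool send_rows, never from a script. Its argument "plan" is a list of rows, each a list of 7 numbers: the turn, a rotation vector about the tool's x, y, z each as a share of 60 degrees, from -1 to 1, then the shift along the tool's x, y, z each as a share of 0.1 m, from -1 to 1, then the opening, from -1 (shut) to 1 (fully open). A call has exactly 5 rows; each row is the pose to reach, as a shift and turn from the pose commanded when the call began, along the tool's axes at that moment; what a row does not reach only later rows make up. A row lasts 1/12 s, in which the tool goes at most 41.7 mm and 7.16 degrees, less where a joint would pass 70% of its speed; a pose out of reach is approached as far as the arm can. A call with a number of a shift or a turn outside -1 to 1 is refused whole. A call with a gripper value outside its range is refused whole. The fingers move at their own pace and stop on an object; "newtons" is the grip in N (left out, the last holds). Time passes only in rows, so rows that repeat a pose let the fingers close, or fill a call up. It gives the time, the measured TCP pose, the force, the opening and the grip force at its end, in the units of the state.
- observe(): the state, without advancing time (a new reading comes with each control period).
- capture(name): name is "scene" or "top" or "wrist"; returns (picture, depth): 480x640x3 uint8, red, green, blue; 480x640 float32, m along the optical axis (not along the pixel's ray), 0 where there is no reading.
- calibration(name): a dict with "fx", "fy", "cx", "cy" (pixels), "rvec" (rotation vector, rad) and "tvec" (3), from world to camera coordinates, as OpenCV has them. Camera axes: x right, y down, z forward; pixel columns grow to the right and rows downward; lengths in m; the calibration is good to about 2 mm. A picture is of the moment at which its call begins: read the wrist's pose just before it. calibration takes no time and is no camera call; for the wrist camera it gives the pose at the moment of the call.
- sign_off(): hands the job in; it is judged then, once.
The state is a dict: "time": time; "qpos": joint angles; "dq": joint speeds; "effort": joint torques, N m; "position": TCP position; "orientation": TCP orientation; "wrist_force": force on the tool from outside, world axes, zero at the start; "torque": the same for the moment, N m; "gripper_width": opening from 0.0 (shut) to 1.0 (fully open); "finger_force": force on a finger pad.
Only numpy, scipy, OpenCV 4.12 (cv2) and the standard library are available. Lean on these libraries where they do the work, as an engineer would, in place of code of your own. Each camera call takes 0.05 s, during which the arm holds its last target. There are 200 camera calls.

## Working session

There is one attempt and no reset: what is moved stays moved. The work goes in short steps, Python scripts to look and compute and a tool call to move; the robot and the scene stay as the last step left them, time stands still between calls to the robot, and variables do not carry over. Pictures are saved under pics/ and viewed, at most 10 in all, crops included, and the job is handed in when it is done.

Besides the shell and the picture viewer there is one more tool, called after "Call:" as name(argument=value, ...) on one line, values as JSON. send_rows: Moves the arm, as the interface text tells. Shift numbers are shares of 0.1 m and turn numbers shares of 60 degrees, none past 1 either way. Its arguments: {"type":"object","properties":{"plan":{"type":"array"},"newtons":{"type":"number"}},"required":["plan"]}

```bash
mkdir -p pics
python3 - <<'E'
from station import *
import cv2
o=observe();print(o)
print(finger_overhang if not callable(finger_overhang) else finger_overhang())
for n in("scene","top"):
    p,d=capture(n);cv2.imwrite(f"pics/{n}0.png",p[:,:,::-1]);print(calibration(n))
E
```

```text
{'time': 0.0, 'qpos': array([-1.27188731e+00,  2.64750365e-01,  1.60538654e+00, -4.62613418e-06,
        1.27368563e+00, -3.69059210e-02]), 'dq': array([ 0.001245  ,  0.00195895,  0.00119816,  0.00091541, -0.00121477,
       -0.00010325]), 'effort': array([-1.83046774e-03, -5.15118599e+01, -3.67313468e+01, -1.51506310e-04,
        1.30131273e-02,  1.53954187e-05]), 'position': array([ 0.22221028, -0.63658006,  0.22155715]), 'orientation': array([[ 9.44141649e-01,  3.29539239e-01, -6.60876236e-04],
       [ 3.29539892e-01, -9.44139250e-01,  2.12969703e-03],
       [ 7.78595444e-05, -2.22852075e-03, -9.99997514e-01]]), 'wrist_force': array([-0.11274863,  1.09200115, -0.57671412]), 'torque': array([-0.00361028, -0.03957982, -0.02099528]), 'finger_force': 0.0, 'gripper_width': 0.9976923661374116}
0.022
{'fx': 548.30336806292, 'fy': 548.30336806292, 'cx': 314.5800192541686, 'cy': 236.40744699457238, 'rvec': array([ 1.25145407,  2.24096336, -0.95414199]), 'tvec': array([ 0.31125798, -0.2578944 ,  1.5644083 ])}
{'fx': 445.38195624307536, 'fy': 445.38195624307536, 'cx': 314.08839161774296, 'cy': 239.28475496523382, 'rvec': array([ 2.13619471, -2.17763695,  0.14933887]), 'tvec': array([-0.02116125,  0.56217889,  0.91556205])}
```

View pics/scene0.png

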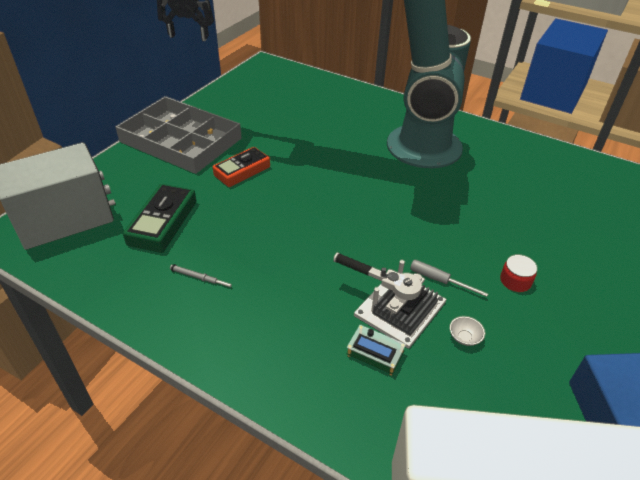

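View pics/top0.png

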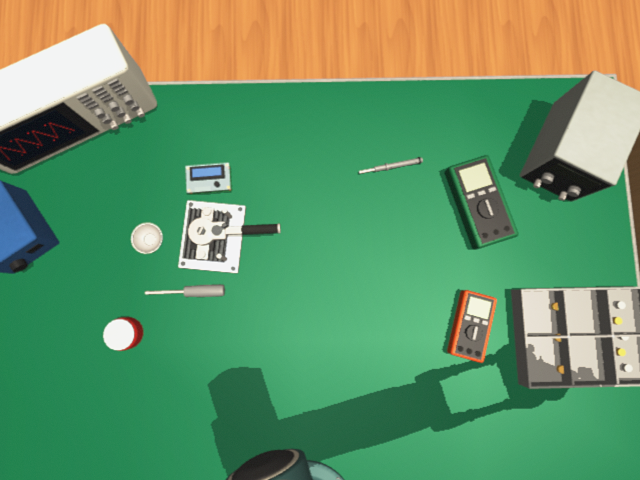

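The top view shows the fixture at about (212,237) px, the ratchet head near (203,232), the black grip at (245–280,229) pointing along −y, and the dark lever near (222,231). Next I'll crop the top view and cast rays.

```bash
cat > h.py <<'E'
import numpy as np,cv2
from station import *
def ray(n,uv,z,c=None):
    c=c or calibration(n);R=cv2.Rodrigues(c["rvec"])[0];C=-R.T@c["tvec"]
    d=R.T@np.array([(uv[0]-c["cx"])/c["fx"],(uv[1]-c["cy"])/c["fy"],1.])
    return C+d*(z-C[2])/d[2]
E
python3 - <<'E'
from h import *
p=cv2.imread("pics/top0.png")
cv2.imwrite("pics/crop0.png",cv2.resize(p[190:280,170:290],None,fx=6.5,fy=6.5,interpolation=cv2.INTER_CUBIC))
roi=p[215:245,238:290];m=(roi.max(2)<55).astype(np.uint8)
n,l,s,c=cv2.connectedComponentsWithStats(m);k=1+s[1:,4].argmax()
print(s[k],c[k]+[238,215]);print(ray("top",c[k]+[238,215],.08))
print("head",ray("top",(203,232),.084))
for t in [(262,229),(203,232)]:pass
E
```

```text
[ 5 16 34  3 53] [257.45283019 232.13207547]
[0.57292204 0.0838632  0.08      ]
head [0.57466265 0.19400832 0.084     ]
```

View pics/crop0.png

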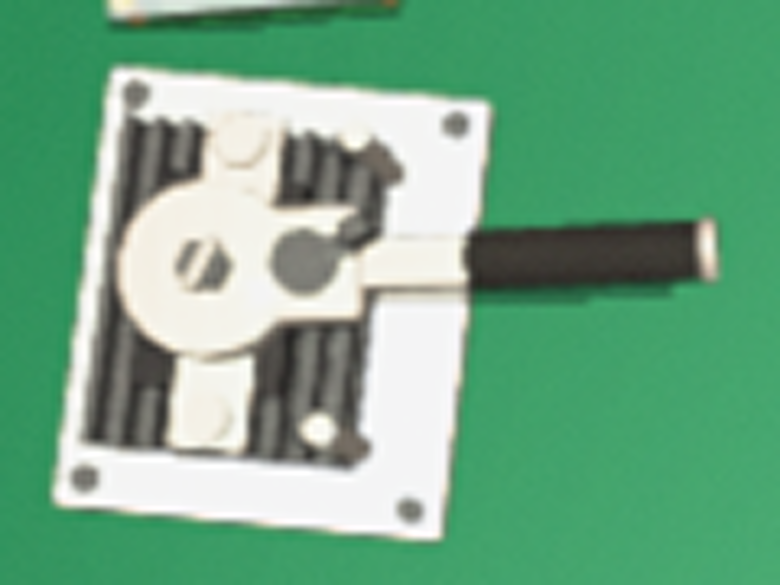

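The crop puts the bolt end at (204,265), so about px (201.4,230.8). The tab is on the upper (+x, loosen) side at (355,230), and the grip runs (470,258)–(715,248). I'll turn the tool first, then travel to the fixture.

Call:
send_rows(plan=[[0, 0, -0.118, 0, 0, -0.08, -1], [0, 0, -0.236, 0, 0, -0.16, -1], [0, 0, -0.354, 0, 0, -0.24, -1], [0, 0, -0.472, 0, 0, -0.32, -1], [0, 0, -0.59, 0, 0, -0.4, -1]])

```text
time: 0.52
position: [0.2223, -0.6369, 0.2624]
orientation: [[0.574, 0.819, -0.0], [0.819, -0.574, 0.001], [0.001, -0.001, -1.0]]
wrist_force: [0.9, -0.5, 0.7]
gripper_width: 0.296
finger_force: 0.0
```

Call:
send_rows(plan=[[0, 0, -0.118, 0, 0, 0, -1], [0, 0, -0.236, 0, 0, 0, -1], [0, 0, -0.354, 0, 0, 0, -1], [0, 0, -0.472, 0, 0, 0, -1], [0, 0, -0.59, 0, 0, 0, -1]])

```text
time: 0.93
position: [0.2223, -0.6369, 0.2621]
orientation: [[-0.007, 1.0, -0.0], [1.0, 0.007, 0.001], [0.001, -0.0, -1.0]]
wrist_force: [-1.4, 0.4, -0.1]
gripper_width: 0.002
finger_force: 0.0
```

Call:
send_rows(plan=[[0, 0, 0, 0.2, 0.09, 0, -1], [0, 0, 0, 0.4, 0.18, 0, -1], [0, 0, 0, 0.6, 0.27, 0, -1], [0, 0, 0, 0.8, 0.36, 0, -1], [0, 0, 0, 1, 0.45, 0, -1]])

```text
time: 1.35
position: [0.2674, -0.536, 0.2621]
orientation: [[-0.0, 1.0, -0.001], [1.0, 0.0, 0.001], [0.001, -0.001, -1.0]]
wrist_force: [0.1, 0.1, 1.0]
gripper_width: -0.003
finger_force: 0.0
```

Call:
send_rows(plan=[[0, 0, 0, 0.2, 0.09, 0, -1], [0, 0, 0, 0.4, 0.18, 0, -1], [0, 0, 0, 0.6, 0.27, 0, -1], [0, 0, 0, 0.8, 0.36, 0, -1], [0, 0, 0, 1, 0.45, 0, -1]])

```text
time: 1.77
position: [0.3124, -0.4359, 0.2623]
orientation: [[-0.001, 1.0, -0.0], [1.0, 0.001, 0.001], [0.001, -0.0, -1.0]]
wrist_force: [0.5, -0.4, 0.8]
gripper_width: -0.003
finger_force: 0.0
```

Call:
send_rows(plan=[[0, 0, 0, 0.2, 0.09, 0, -1], [0, 0, 0, 0.4, 0.18, 0, -1], [0, 0, 0, 0.6, 0.27, 0, -1], [0, 0, 0, 0.8, 0.36, 0, -1], [0, 0, 0, 1, 0.45, 0, -1]])

```text
time: 2.18
position: [0.3572, -0.3359, 0.2624]
orientation: [[-0.001, 1.0, -0.001], [1.0, 0.001, 0.001], [0.001, -0.001, -1.0]]
wrist_force: [0.1, -0.0, -0.2]
gripper_width: 0.001
finger_force: 0.0
```

Call:
send_rows(plan=[[0, 0, 0, 0.2, 0.09, 0, -1], [0, 0, 0, 0.4, 0.18, 0, -1], [0, 0, 0, 0.6, 0.27, 0, -1], [0, 0, 0, 0.8, 0.36, 0, -1], [0, 0, 0, 1, 0.45, 0, -1]])

```text
time: 2.6
position: [0.4021, -0.2359, 0.2624]
orientation: [[-0.001, 1.0, -0.001], [1.0, 0.001, 0.0], [0.0, -0.001, -1.0]]
wrist_force: [0.0, -0.4, -0.4]
gripper_width: 0.001
finger_force: 0.0
```

Call:
send_rows(plan=[[0, 0, 0, 0.2, 0.09, 0, -1], [0, 0, 0, 0.4, 0.18, 0, -1], [0, 0, 0, 0.6, 0.27, 0, -1], [0, 0, 0, 0.8, 0.36, 0, -1], [0, 0, 0, 1, 0.45, 0, -1]])

```text
time: 3.02
position: [0.447, -0.1359, 0.2624]
orientation: [[-0.001, 1.0, -0.001], [1.0, 0.001, 0.0], [0.0, -0.001, -1.0]]
wrist_force: [0.3, -0.7, -0.4]
gripper_width: 0.005
finger_force: 0.0
```

Call:
send_rows(plan=[[0, 0, 0, 0.2, 0.09, 0, -1], [0, 0, 0, 0.4, 0.18, 0, -1], [0, 0, 0, 0.6, 0.27, 0, -1], [0, 0, 0, 0.8, 0.36, 0, -1], [0, 0, 0, 1, 0.45, 0, -1]])

```text
time: 3.43
position: [0.4919, -0.036, 0.2624]
orientation: [[-0.001, 1.0, -0.001], [1.0, 0.001, 0.0], [0.0, -0.001, -1.0]]
wrist_force: [0.3, 1.0, 0.2]
gripper_width: 0.004
finger_force: 0.0
```

Call:
send_rows(plan=[[0, 0, 0, 0.2, 0.13, 0, -1], [0, 0, 0, 0.4, 0.26, 0, -1], [0, 0, 0, 0.6, 0.4, 0, -1], [0, 0, 0, 0.8, 0.5, 0, -1], [0, 0, 0, 1, 0.6, 0, -1]])

```text
time: 3.85
position: [0.5521, 0.064, 0.2623]
orientation: [[-0.001, 1.0, -0.001], [1.0, 0.001, -0.0], [-0.0, -0.001, -1.0]]
wrist_force: [0.0, 0.2, -0.7]
gripper_width: 0.001
finger_force: 0.0
```

Run:
```python
from h import *
c=calibration("wrist");print(observe()["position"],c)
p,d=capture("wrist");np.savez("w1.npz",p=p,d=d,**c);cv2.imwrite("pics/w1.png",p[:,:,::-1])
```

```text
[0.55210229 0.06401582 0.26227563] {'fx': 361.87939201288134, 'fy': 361.87939201288134, 'cx': 320.19370061446006, 'cy': 238.41923997501902, 'rvec': array([-2.84377079e+00, -1.56458618e-03,  3.55832605e-03]), 'tvec': array([-0.5515875 ,  0.01005563,  0.43711725])}
```

View pics/w1.png

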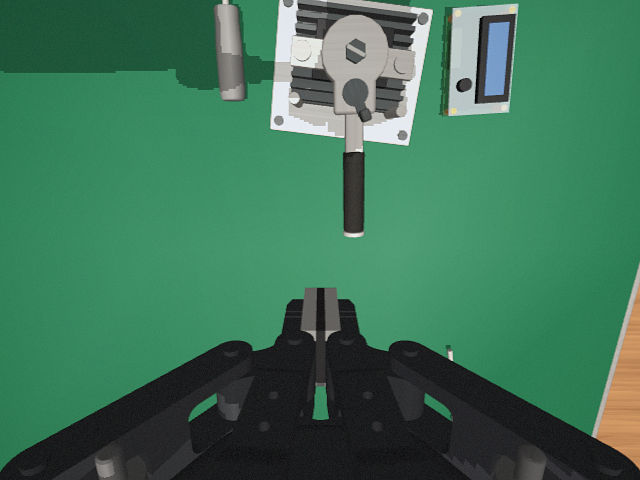

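The wrist view shows the bolt end at (356,50), the pivot cap at (355,92), the tab at (364,114), the grip between (353,153) and (354,233), and the head centred near (355,50). The closed fingertips are at (320,290). Next I'll turn these pixels into positions.

Run:
```python
from h import *
w=np.load("w1.npz");c={k:w[k] for k in("fx","fy","cx","cy","rvec","tvec")};c={k:(float(v) if v.ndim==0 else v) for k,v in c.items()}
for n,uv,z in[("bolt",(356,50.5),.091),("pivot",(355,92),.0875),("tab",(364,113),.1045),("grip0",(353.5,153),.076),("grip1",(353.5,233),.076),("plBL",(271,129),.006),("plBR",(409,145),.006)]:
    print(n,ray("wrist",uv,z,c).round(4))
for n,uv,z in[("bolt",(201.4,230.8),.091),("tab",(224.6,225.4),.1045),("grip0",(170+470/6.5,190+258/6.5),.076),("grip1",(170+700/6.5,190+249/6.5),.076)]:
    print("top",n,ray("top",uv,z).round(4))
i=ray("wrist",(320,290),.24,c);print("fingers",i, w['d'][285:310:8,[310,330]])
p=cv2.cvtColor(w['p'],cv2.COLOR_RGB2BGR);cv2.imwrite("pics/w1c.png",cv2.resize(p[0:250,260:440],None,fx=2.4,fy=2.4))
```

```text
bolt [0.5805 0.1973 0.091 ]
pivot [0.5809 0.1666 0.0875]
tab [0.5871 0.1494 0.1045]
grip0 [0.582 0.116 0.076]
grip1 [0.5841 0.0402 0.076 ]
plBL [0.4985 0.1365 0.006 ]
plBR [0.6484 0.1199 0.006 ]
top bolt [0.5761 0.1956 0.091 ]
top tab [0.584  0.1463 0.1045]
top grip0 [0.5792 0.1154 0.076 ]
top grip1 [0.5807 0.0427 0.076 ]
fingers [0.55207385 0.05672393 0.24      ] [[0.45087588 0.44918707]
 [0.14479688 0.14575557]
 [0.140146   0.13876075]
 [0.13370825 0.13274801]]
```

Call:
send_rows(plan=[[0, 0, 0, 0.16, 0.15, 0.14, -1], [0, 0, 0, 0.33, 0.29, 0.28, -1], [0, 0, 0, 0.49, 0.44, 0.42, -1], [0, 0, 0, 0.66, 0.58, 0.56, -1], [0, 0, 0, 0.82, 0.73, 0.7, -1]])

```text
time: 4.32
position: [0.6249, 0.1457, 0.1916]
orientation: [[-0.001, 1.0, -0.001], [1.0, 0.001, -0.0], [-0.0, -0.001, -1.0]]
wrist_force: [0.3, 1.0, -0.0]
gripper_width: -0.001
finger_force: 0.0
```

Call:
send_rows(plan=[[0, 0, 0, 0, 0, 0.15, -1], [0, 0, 0, 0, 0, 0.3, -1], [0, 0, 0, 0, 0, 0.45, -1], [0, 0, 0, 0, 0, 0.6, -1], [0, 0, 0, 0, 0, 0.75, -1]])

```text
time: 4.73
position: [0.6244, 0.1448, 0.1165]
orientation: [[-0.001, 1.0, -0.001], [1.0, 0.001, -0.0], [-0.0, -0.001, -1.0]]
wrist_force: [1.4, 0.6, -0.2]
gripper_width: 0.001
finger_force: 0.0
```

Run:
```python
from h import *
c=calibration("wrist");print(observe()["position"],observe()["wrist_force"])
p,d=capture("wrist");np.savez("w2.npz",p=p,d=d,**c)
q,_=capture("scene");a=cv2.resize(p[200:440,160:480],None,fx=1.2,fy=1.2);b=cv2.resize(q[230:350,320:480],(384,288),interpolation=cv2.INTER_CUBIC)
cv2.imwrite("pics/w2.png",np.hstack([a,b])[:,:,::-1])
```

```text
[0.62435902 0.14484518 0.11649934] [ 1.38739366  0.56773259 -0.19222624]
```

View pics/w2.png

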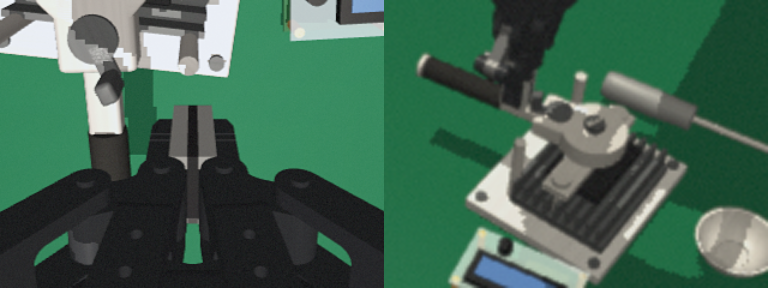

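The crop shows the tab at (108,80), left of the closed fingertips at (192,105), and the fingers are clear of everything. I'll check how they line up in y.

Run:
```python
from h import *
w=np.load("w2.npz");c={k:(float(w[k]) if w[k].ndim==0 else w[k]) for k in("fx","fy","cx","cy","rvec","tvec")}
f=lambda n,u,v,z:print(n,ray("wrist",(160+u/1.2,200+v/1.2),z,c).round(4))
f("tab top upper",110,68,.1045);f("tab top lower",107,92,.1045);f("tip upper",192,105,.0945);f("tipL",170,106,.0945);f("tipR",212,106,.0945);f("tipback",192,135,.105);f("bodyL",152,125,.11)
u,v=[int(160+192/1.2),int(200+110/1.2)];print(w['d'][v:v+60:6,u-8])
R=cv2.Rodrigues(c['rvec'])[0];C=-R.T@c['tvec']
for vv in range(v,v+40,6):
    d=w['d'][vv,u-8];print(vv,(C+R.T@np.array([(u-8-c['cx'])/c['fx'],(vv-c['cy'])/c['fy'],1])*d).round(4))
```

```text
tab top upper [0.5916 0.1598 0.1045]
tab top lower [0.5898 0.1494 0.1045]
tip upper [0.6243 0.1391 0.0945]
tipL [0.6147 0.1386 0.0945]
tipR [0.633  0.1387 0.0945]
tipback [0.6244 0.1303 0.105 ]
bodyL [0.6083 0.1375 0.11  ]
[0.14771175 0.14345169 0.1375195  0.13365513 0.12927857 0.1238969
 0.12115085 0.12001714 0.11287074 0.10778498]
291 [0.6212 0.1552 0.1328]
297 [0.6213 0.1548 0.1374]
303 [0.6214 0.1553 0.1435]
309 [0.6215 0.155  0.1476]
315 [0.6217 0.155  0.1522]
321 [0.6218 0.1557 0.1576]
327 [0.6219 0.1552 0.1606]
```

Run:
```python
from h import *
for n,pts in(("w1",[(356,50),(364,113),(354,190),(354,60),(312,292),(312,300),(312,330),(300,200)]),("w2",[(250,267),(249,272),(312,285),(312,288),(312,295),(245,300),(240,235)])):
    w=np.load(n+".npz");c={k:(float(w[k]) if w[k].ndim==0 else w[k]) for k in("fx","fy","cx","cy","rvec","tvec")}
    R=cv2.Rodrigues(c['rvec'])[0];C=-R.T@c['tvec'];print(n,"cam",C.round(4))
    for u,v in pts:
        d=w['d'][v,u];print((u,v),d,(C+R.T@np.array([(u-c['cx'])/c['fx'],(v-c['cy'])/c['fy'],1])*d).round(4))
```

```text
w1 cam [0.5526 0.1383 0.4135]
(356, 50) 0.29040328 [0.5804 0.1976 0.0914]
(364, 113) 0.2919778 [0.5871 0.1494 0.1046]
(354, 190) 0.33152008 [0.5827 0.0834 0.0835]
(354, 60) 0.29331285 [0.5791 0.1905 0.0906]
(312, 292) 0.14685394 [0.5489 0.0744 0.2795]
(312, 300) 0.13955377 [0.5491 0.0746 0.2871]
(312, 330) 0.119632944 [0.5496 0.0742 0.308 ]
(300, 200) 0.41812006 [0.5282 0.058  0.0008]
w2 cam [0.6249 0.2191 0.2677]
(250, 267) 0.17781882 [0.5899 0.1535 0.1019]
(249, 272) 0.1744574 [0.5901 0.1524 0.1058]
(312, 285) 0.2898782 [0.6176 0.0984 0.0016]
(312, 288) 0.15113175 [0.6211 0.155  0.1293]
(312, 295) 0.14482813 [0.6213 0.155  0.1359]
(245, 300) 0.2077296 [0.5812 0.1243 0.0796]
(240, 235) 0.18733938 [0.5829 0.1658 0.0882]
```

Run:
```python
from h import *
c=calibration("scene");K=np.array([[c['fx'],0,c['cx']],[0,c['fy'],c['cy']],[0,0,1]])
pr=lambda P:cv2.projectPoints(np.array(P,float).reshape(-1,3),c['rvec'],c['tvec'],K,None)[0].reshape(-1,2).round(1)
print(pr([[.6244,.1448,z] for z in(.0945,.115,.129,.16)]),pr([[.587,.1494,.1045],[.58,.197,.091]]))
p,d=capture("scene")
g=cv2.resize(p[240:300,340:430],None,fx=8,fy=8,interpolation=cv2.INTER_NEAREST);cv2.imwrite("pics/s3.png",g[:,:,::-1])
R=cv2.Rodrigues(c['rvec'])[0];C=-R.T@c['tvec']
# points of the tool by depth: all near tool xy, lowest z
v,u=np.mgrid[200:320,320:440];dd=d[200:320,320:440]
P=C+(np.stack([(u-c['cx'])/c['fx'],(v-c['cy'])/c['fy'],np.ones_like(dd)],-1)*dd[...,None])@R
m=(abs(P[...,0]-.6244)<.02)&(abs(P[...,1]-.1448)<.014)
h,e=np.histogram(P[m][:,2],np.arange(0,.2,.01));print(dict(zip(e.round(2),h)))
```

```text
[[373.1 282.9]
 [374.  275.6]
 [374.7 270.6]
 [376.2 259.1]] [[384.3 268.2]
 [407.2 280.2]]
{np.float64(0.0): np.int64(12), np.float64(0.01): np.int64(141), np.float64(0.02): np.int64(20), np.float64(0.03): np.int64(25), np.float64(0.04): np.int64(26), np.float64(0.05): np.int64(18), np.float64(0.06): np.int64(16), np.float64(0.07): np.int64(24), np.float64(0.08): np.int64(9), np.float64(0.09): np.int64(0), np.float64(0.1): np.int64(0), np.float64(0.11): np.int64(0), np.float64(0.12): np.int64(15), np.float64(0.13): np.int64(40), np.float64(0.14): np.int64(52), np.float64(0.15): np.int64(15), np.float64(0.16): np.int64(21), np.float64(0.17): np.int64(38), np.float64(0.18): np.int64(28)}
```

View pics/s3.png

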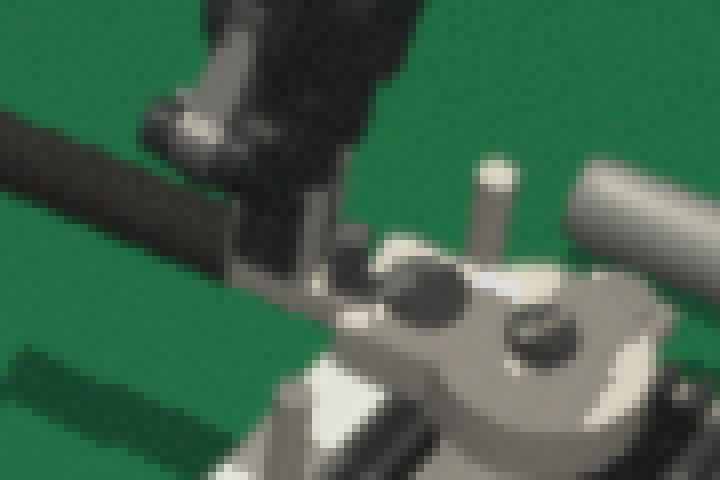

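Both cameras put the closed tips 5–12 mm above the TCP height, not below it, so they are still above the tab. I'll lower gently while watching the force.

Call:
send_rows(plan=[[0, 0, 0, 0, -0.01, 0.03, -1], [0, 0, 0, 0, -0.02, 0.06, -1], [0, 0, 0, 0, -0.03, 0.09, -1], [0, 0, 0, 0, -0.04, 0.12, -1], [0, 0, 0, 0, -0.05, 0.15, -1]])

```text
time: 5.3
position: [0.6201, 0.145, 0.1032]
orientation: [[-0.001, 1.0, 0.001], [1.0, 0.001, 0.0], [0.0, 0.001, -1.0]]
wrist_force: [-0.6, 0.2, 0.6]
gripper_width: 0.003
finger_force: 0.0
```

```bash
cat >> h.py <<'E'
def cloud(n):
    c=calibration(n);p,d=capture(n);R=cv2.Rodrigues(c['rvec'])[0];C=-R.T@c['tvec']
    v,u=np.mgrid[0:480,0:640]
    return p,np.where(d[...,None]>0,C+(np.stack([(u-c['cx'])/c['fx'],(v-c['cy'])/c['fy'],np.ones_like(d)],-1)*d[...,None])@R,np.nan)
E
python3 - <<'E'
from h import *
t=observe()["position"];print(t)
p,P=cloud("wrist")
for v in(280,284,286,288,290):print(v,P[v,312].round(4))
s=P[288:330,290:350];print("x extents of front face",[ (P[v,:,0][(abs(P[v,:,1]-t[1]-.011)<.004)].min().round(4),P[v,:,0][(abs(P[v,:,1]-t[1]-.011)<.004)].max().round(4)) for v in(290,295,300,305)])
m=(P[...,2]>.098)&(P[...,2]<.110)&(P[...,0]<.606)&(P[...,0]>.55)&(P[...,1]>.135);print("tab",m.sum(),P[m].mean(0),P[m].min(0),P[m].max(0))
m=(abs(P[...,2]-.08)<.003)&(P[...,0]>.605)&(P[...,1]>.135);print("post",m.sum(),P[m].mean(0),P[m].min(0),P[m].max(0))
E
```

```text
[0.62006057 0.14502647 0.10322252]
280 [ 6.139e-01  1.079e-01 -3.000e-04]
284 [0.6139 0.1051 0.0008]
286 [0.6139 0.1038 0.0015]
288 [nan nan nan]
290 [0.6168 0.1553 0.1183]
x extents of front face [(np.float64(0.614), np.float64(0.6267)), (np.float64(0.6137), np.float64(0.6269)), (np.float64(0.6128), np.float64(0.6267)), (np.float64(0.6138), np.float64(0.632))]
tab 435 [0.58962334 0.14943225 0.10339181] [0.58437418 0.14323813 0.09802517] [0.59403404 0.15394077 0.10609926]
post 373 [0.61902449 0.16328567 0.08025841] [0.60505154 0.14742152 0.07703399] [0.62733738 0.21045828 0.08299657]
```

Call:
send_rows(plan=[[0, 0, 0, 0, -0.06, 0, -1], [0, 0, 0, 0, -0.12, 0, -1], [0, 0, 0, 0, -0.12, 0.05, -1], [0, 0, 0, 0, -0.12, 0.09, -1], [0, 0, 0, 0, -0.12, 0.12, -1]])

```text
time: 5.77
position: [0.6076, 0.145, 0.0904]
orientation: [[-0.001, 1.0, -0.0], [1.0, 0.001, -0.0], [-0.0, -0.0, -1.0]]
wrist_force: [0.1, 0.1, 0.3]
gripper_width: 0.001
finger_force: 0.0
```

Call:
send_rows(plan=[[0, 0, 0, 0, 0, 0.03, -1], [0, 0, 0, 0, 0, 0.05, -1], [0, 0, 0, 0, 0, 0.07, -1], [0, 0, 0, 0, 0, 0.07, -1], [0, 0, 0, 0, 0, 0.07, -1]])

```text
time: 6.18
position: [0.6079, 0.1449, 0.0837]
orientation: [[-0.001, 1.0, -0.0], [1.0, 0.001, -0.0], [-0.0, -0.0, -1.0]]
wrist_force: [0.6, 0.5, 0.5]
gripper_width: -0.001
finger_force: 0.0
```

Run:
```python
from h import *
t=observe()["position"];print(t,observe()["wrist_force"])
p,P=cloud("wrist")
for v in(284,286,288,290,292):print(v,P[v,312].round(4))
q,P=cloud("scene");a=p[200:440,160:480];b=cv2.resize(q[240:300,340:430],(480,320),interpolation=cv2.INTER_CUBIC)[:240*1]
cv2.imwrite("pics/w4.png",np.hstack([a,cv2.resize(q[245:290,345:420],(400,240),interpolation=cv2.INTER_CUBIC)])[:,:,::-1])
```

```text
[0.60794336 0.14491665 0.08372115] [0.56353363 0.52018767 0.5383912 ]
284 [0.6022 0.1143 0.0019]
286 [0.6022 0.1124 0.0012]
288 [0.6047 0.1555 0.0974]
290 [0.6047 0.1548 0.098 ]
292 [0.6048 0.1554 0.1011]
```

View pics/w4.png

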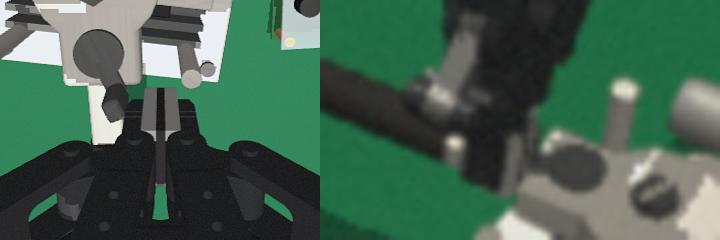

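The tips are now beside the tab (about z 0.096), and the tab is at (113,105) in the left half. Now I'll push it toward −x.

Call:
send_rows(plan=[[0, 0, 0, 0, -0.03, 0.02, -1], [0, 0, 0, 0, -0.06, 0.02, -1], [0, 0, 0, 0, -0.09, 0.02, -1], [0, 0, 0, 0, -0.12, 0.02, -1], [0, 0, 0, 0, -0.15, 0.02, -1]])

```text
time: 6.7
position: [0.5929, 0.1448, 0.0822]
orientation: [[-0.001, 1.0, 0.001], [1.0, 0.001, -0.0], [-0.0, 0.001, -1.0]]
wrist_force: [2.4, -1.0, 1.7]
gripper_width: -0.002
finger_force: 1.3
```

Call:
send_rows(plan=[[0, 0, 0, 0, -0.02, 0, -1], [0, 0, 0, 0, -0.04, 0, -1], [0, 0, 0, 0, -0.06, 0, -1], [0, 0, 0, 0, -0.07, 0, -1], [0, 0, 0, 0, -0.07, 0, -1]])

```text
time: 7.12
position: [0.5856, 0.1453, 0.082]
orientation: [[-0.001, 1.0, -0.0], [1.0, 0.001, 0.001], [0.001, -0.0, -1.0]]
wrist_force: [2.0, 0.1, 1.5]
gripper_width: 0.002
finger_force: 0.9
```

```bash
cat >> h.py <<'E'
def comp(P,m):
    n,l,s,c=cv2.connectedComponentsWithStats(m.astype(np.uint8));k=1+s[1:,4].argmax();return P[l==k]
def scan(P):
    z=P[...,2];near=(abs(P[...,0]-.58)<.09)&(abs(P[...,1]-.14)<.12)
    b=comp(P,near&(abs(z-.091)<.0025)&(np.hypot(P[...,0]-.58,P[...,1]-.197)<.012));print("bolt",b.mean(0).round(4))
    a=comp(P,near&(z>.098)&(z<.108)&(np.hypot(P[...,0]-.58,P[...,1]-.15)<.035));print("tab",len(a),a.mean(0).round(4),a.min(0).round(4),a.max(0).round(4))
E
python3 - <<'E'
from h import *
o=observe();print(o["position"],o["wrist_force"])
p,P=cloud("wrist");cv2.imwrite("w5.png",p[:,:,::-1]);np.save("P5",P)
m=(P[...,2]>.096)&(P[...,2]<.108)&(P[...,1]>.12)&(P[...,0]<.6);print(P[m].min(0),P[m].max(0),P[m].mean(0),m.sum())
cv2.imwrite("pics/w5.png",cv2.resize(p[180:330,220:420],None,fx=3,fy=3)[:,:,::-1])
E
```

```text
[0.58557907 0.14534008 0.08195274] [2.03391619 0.11129184 1.52941324]
[0.56379691 0.14367036 0.09601852] [0.59934595 0.1565068  0.10798199] [0.57894471 0.1523262  0.10281104] 1384
```

View pics/w5.png

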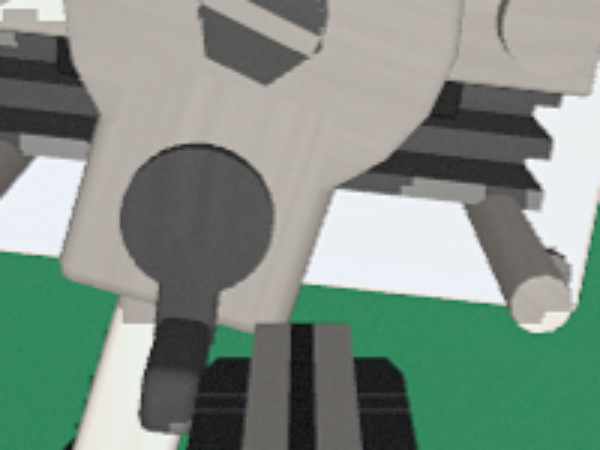

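The handle free-wheeled clockwise with the push. The tab at (180,370) is still on the loosen side of the handle line. I'll keep pushing along the arc and turn the tool with it, so the clockwise post holds the handle while the lever flips.

Call:
send_rows(plan=[[0, 0, 0.08, 0, -0.03, -0.03, -1], [0, 0, 0.17, 0.01, -0.07, -0.03, -1], [0, 0, 0.26, 0.02, -0.11, -0.03, -1], [0, 0, 0.34, 0.03, -0.15, -0.03, -1], [0, 0, 0.43, 0.03, -0.19, -0.03, -1]])

```text
time: 7.58
position: [0.5665, 0.1477, 0.0847]
orientation: [[0.438, 0.899, -0.001], [0.899, -0.438, -0.001], [-0.001, -0.0, -1.0]]
wrist_force: [1.6, -0.2, 1.3]
gripper_width: -0.002
finger_force: 1.2
```

Call:
send_rows(plan=[[0, 0, 0.08, 0, -0.03, 0, -1], [0, 0, 0.17, 0, -0.06, 0, -1], [0, 0, 0.26, 0, -0.09, 0, -1], [0, 0, 0.34, 0, -0.12, 0, -1], [0, 0, 0.43, 0, -0.15, 0, -1]])

```text
time: 8.0
position: [0.5538, 0.1518, 0.0848]
orientation: [[0.785, 0.62, 0.001], [0.62, -0.785, -0.005], [-0.002, 0.004, -1.0]]
wrist_force: [5.9, -10.7, 0.4]
gripper_width: -0.003
finger_force: 6.1
```

Run:
```python
from h import *
o=observe();print(o["position"],o["wrist_force"])
p,P=cloud("wrist");cv2.imwrite("pics/w6.png",cv2.resize(p[150:350,180:460],None,fx=2.5,fy=2.5)[:,:,::-1])
q,Q=cloud("top")
cv2.imwrite("pics/t6.png",cv2.resize(q[190:280,170:290],None,fx=6.5,fy=6.5,interpolation=cv2.INTER_CUBIC)[:,:,::-1])
```

```text
[0.55380885 0.1518094  0.08476459] [  5.92601088 -10.66813293   0.39863919]
```

View pics/w6.png

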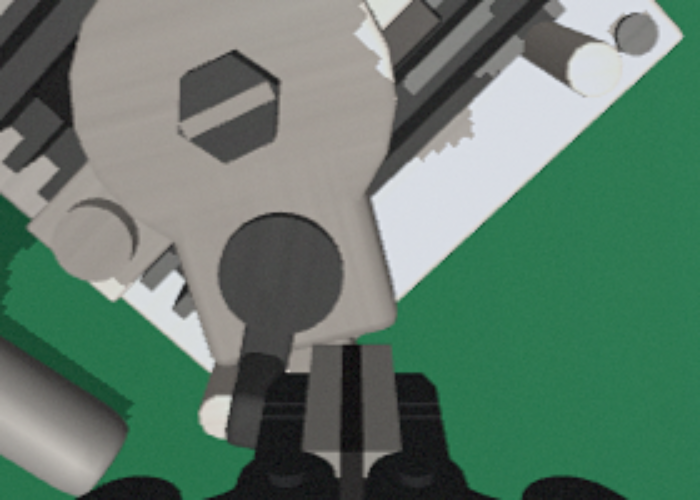

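The lever is now on the clockwise side: the bolt–pivot line points to (330,440), while the lever lies toward (250,420). So it's set to tighten and the handle is at its clockwise post. I'll back off, rise and look at the grip.

Call:
send_rows(plan=[[0, 0, 0, 0, 0.1, 0, -1], [0, 0, 0, 0, 0.2, 0, -1], [0, 0, 0, 0, 0.2, -0.3, -1], [0, 0, 0, 0, 0.2, -0.6, -1], [0, 0, 0, 0, 0.2, -0.9, -1]])

```text
time: 8.52
position: [0.5647, 0.1382, 0.1743]
orientation: [[0.784, 0.621, -0.004], [0.621, -0.784, -0.0], [-0.003, -0.003, -1.0]]
wrist_force: [0.4, -0.9, 0.5]
gripper_width: 0.004
finger_force: 0.0
```

Call:
send_rows(plan=[[0, 0, -0.05, -0.13, -0.01, 0, -0.2], [0, 0, -0.1, -0.26, -0.02, 0, -0.1], [0, 0, -0.15, -0.39, -0.04, 0, 0], [0, 0, -0.2, -0.52, -0.05, 0, 0], [0, 0, -0.25, -0.66, -0.06, 0, 0]])

```text
time: 8.93
position: [0.5095, 0.1021, 0.1744]
orientation: [[0.594, 0.805, -0.002], [0.805, -0.594, 0.0], [-0.001, -0.002, -1.0]]
wrist_force: [0.1, -0.1, -0.4]
gripper_width: 0.501
finger_force: 0.0
```

```bash
cat > look.py <<'E'
from h import *
import sys
o=observe();print(o["time"],o["position"],o["orientation"][:2,0].round(3),o["wrist_force"].round(1),o["gripper_width"])
p,P=cloud("wrist");np.savez(sys.argv[1],p=p,P=P);z=P[...,2]
A=np.array([.5805,.197])
def rep(n,m):
    if m.sum()>20:
        a=comp(P,m);print(n,len(a),a.mean(0).round(4));return a
r=np.hypot(P[...,0]-A[0],P[...,1]-A[1])
rep("bolt",(abs(z-.091)<.003)&(r<.014))
rep("tab",(z>.1)&(z<.108)&(r>.025)&(r<.065))
dark=p.max(2)<70
g=rep("grip",(z>.072)&(z<.09)&(r>.085)&(r<.158)&dark)
if g is not None:
    v=g[:,:2].mean(0)-A;print("handle world angle from -y",np.arctan2(v[0],-v[1]),"r",np.hypot(*v))
cv2.imwrite(f"pics/{sys.argv[1]}.png",p[:,:,::-1])
E
python3 look.py w7
```

```text
8.9333 [0.50954251 0.10205612 0.17440126] [0.594 0.805] [ 0.1 -0.1 -0.4] 0.5008330195514944
bolt 711 [0.5802 0.1973 0.0913]
tab 223 [0.5439 0.1637 0.1043]
grip 2466 [0.5088 0.1036 0.0823]
handle world angle from -y -0.6549837681099512 r 0.11776814852161267
```

Run:
```python
from h import *
f=np.load("w7.npz");P=f['P'];t=observe()["position"];R=observe()["orientation"]
L=(P-t)@R   # tool frame
m=(abs(L[...,0])<.02)&(abs(L[...,1])<.05)&(L[...,2]<.02)
print("tip z fwd of tcp",np.nanmax(L[...,2][m]), np.sort(L[m][:,2])[-300::60])
for y0 in np.arange(-.05,.05,.005):
    k=m&(L[...,1]>y0)&(L[...,1]<y0+.005)
    if k.sum():print(y0.round(3),k.sum(),L[k][:,2].max().round(4),L[k][:,0].mean().round(4))
s=(P[...,2]>.012)&(P[...,2]<.04)&(P[...,0]<.54)&(P[...,1]>.05)
print("screwdriver",s.sum(),P[s].min(0),P[s].max(0))
```

```text
tip z fwd of tcp -0.010574426654117603 [-0.01771947 -0.0170965  -0.01623425 -0.01523391 -0.01344039]
-0.05 6145 -0.0556 0.0074
-0.045 3301 -0.0528 0.0043
-0.04 1423 -0.0517 0.0048
-0.035 852 -0.0174 0.0087
-0.03 1239 -0.0155 0.0137
-0.025 3106 -0.0154 0.0147
-0.02 3182 -0.0109 0.0136
-0.015 1455 -0.0779 0.0179
-0.01 1425 -0.0812 0.0129
-0.005 1507 -0.0814 0.0127
-0.0 1449 -0.0825 0.0127
0.005 1526 -0.0815 0.0127
0.01 1320 -0.0813 0.0138
0.015 1658 -0.0735 0.0186
0.02 3787 -0.0106 0.0128
0.025 2476 -0.0145 0.0151
0.03 949 -0.0175 0.0124
0.035 978 -0.0191 0.0062
0.04 1851 -0.0519 0.0044
0.045 4586 -0.054 0.0044
screwdriver 8724 [0.36658669 0.13507337 0.0120009 ] [0.5399849  0.37418652 0.03999193]
```

View pics/w7.png

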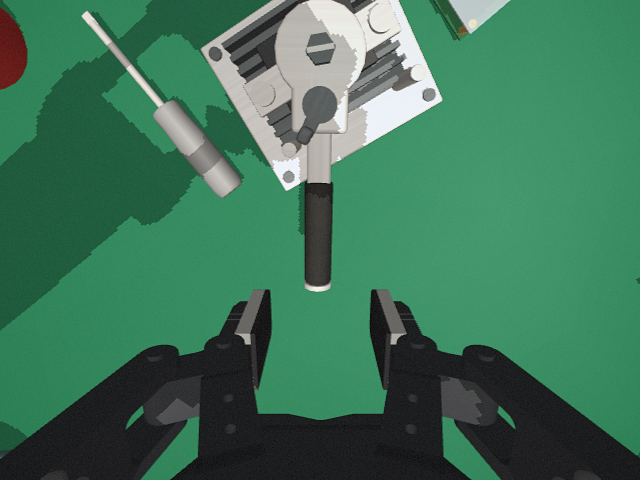

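The handle angle is about −0.655 rad from world −y, and the tab sits 0.44 rad clockwise of the handle line, so the lever is fully at tighten. The half-open fingers straddle the grip at (318,240), with tips 11 mm behind the TCP. I'll descend to TCP z≈0.05.

Call:
send_rows(plan=[[0, 0, 0, -0.01, -0.01, 0.15, 0], [0, 0, 0, -0.01, -0.01, 0.3, 0], [0, 0, 0, -0.01, -0.01, 0.45, 0], [0, 0, 0, -0.01, -0.01, 0.6, 0], [0, 0, 0, -0.01, -0.01, 0.75, 0]])

```text
time: 9.4
position: [0.509, 0.1022, 0.0989]
orientation: [[0.597, 0.802, -0.001], [0.802, -0.597, 0.001], [-0.0, -0.001, -1.0]]
wrist_force: [0.6, -0.4, 0.0]
gripper_width: 0.499
finger_force: 0.0
```

Call:
send_rows(plan=[[0, 0, 0, 0, 0, 0.1, 0], [0, 0, 0, 0, 0, 0.2, 0], [0, 0, 0, 0, 0, 0.3, 0], [0, 0, 0, 0, 0, 0.4, 0], [0, 0, 0, 0, 0, 0.49, 0]])

```text
time: 9.82
position: [0.5092, 0.1023, 0.0501]
orientation: [[0.596, 0.803, 0.0], [0.803, -0.596, 0.0], [0.0, 0.0, -1.0]]
wrist_force: [-0.0, 0.9, -0.6]
gripper_width: 0.498
finger_force: 0.0
```

```bash
python3 look.py w8
python3 - <<'E'
import numpy as np
A=np.array([.5803,.1973]);r=.12
# per-stroke move calls, in tool frame: handle turned by dth about axis; tool at lateral offset
for d in(20,25,30,35):
    t=np.radians(d);print(d,"ccw: tool x",r*(1-np.cos(t)),"y",r*np.sin(t),[ (round(r*(1-np.cos(t*k/5))*10,3),round(r*np.sin(t*k/5)*10,3),round(-d*k/5/60,3)) for k in range(1,6)])
E
```

```text
9.8167 [0.50919105 0.10227921 0.05014291] [0.596 0.803] [-0.   0.9 -0.6] 0.4977940323466845
tab 1114 [0.5441 0.1638 0.1043]
grip 7897 [0.5097 0.1046 0.0822]
handle world angle from -y -0.653713028094077 r 0.11640524114688132
20 ccw: tool x 0.007236885505690988 y 0.04104241719908024 [(np.float64(0.003), np.float64(0.084), -0.067), (np.float64(0.012), np.float64(0.167), -0.133), (np.float64(0.026), np.float64(0.249), -0.2), (np.float64(0.046), np.float64(0.331), -0.267), (np.float64(0.072), np.float64(0.41), -0.333)]
25 ccw: tool x 0.011243065555602007 y 0.05071419140888393 [(np.float64(0.005), np.float64(0.105), -0.083), (np.float64(0.018), np.float64(0.208), -0.167), (np.float64(0.041), np.float64(0.311), -0.25), (np.float64(0.072), np.float64(0.41), -0.333), (np.float64(0.112), np.float64(0.507), -0.417)]
30 ccw: tool x 0.016076951545867354 y 0.05999999999999999 [(np.float64(0.007), np.float64(0.125), -0.1), (np.float64(0.026), np.float64(0.249), -0.2), (np.float64(0.059), np.float64(0.371), -0.3), (np.float64(0.104), np.float64(0.488), -0.4), (np.float64(0.161), np.float64(0.6), -0.5)]
35 ccw: tool x 0.021701754685320984 y 0.06882917236212552 [(np.float64(0.009), np.float64(0.146), -0.117), (np.float64(0.036), np.float64(0.29), -0.233), (np.float64(0.08), np.float64(0.43), -0.35), (np.float64(0.14), np.float64(0.563), -0.467), (np.float64(0.217), np.float64(0.688), -0.583)]
```

Call:
send_rows(plan=[[0, 0, -0.1, 0.01, 0.12, 0, -0.25], [0, 0, -0.2, 0.03, 0.25, 0, -0.25], [0, 0, -0.3, 0.06, 0.37, 0, -0.25], [0, 0, -0.4, 0.1, 0.49, 0, -0.25], [0, 0, -0.5, 0.16, 0.6, 0, -0.25]])

```text
time: 10.28
position: [0.5666, 0.079, 0.0506]
orientation: [[0.109, 0.994, -0.001], [0.994, -0.109, -0.0], [-0.0, -0.001, -1.0]]
wrist_force: [-1.3, -0.1, 0.4]
gripper_width: 0.378
finger_force: 0.6
```

Call:
send_rows(plan=[[0, 0, -0.08, 0.005, 0.1, 0, -0.25], [0, 0, -0.167, 0.02, 0.21, 0, -0.25], [0, 0, -0.25, 0.04, 0.31, 0, -0.25], [0, 0, -0.33, 0.07, 0.41, 0, -0.25], [0, 0, -0.417, 0.11, 0.51, 0, -0.25]])

```text
time: 10.7
position: [0.6186, 0.0844, 0.0506]
orientation: [[-0.32, 0.947, -0.001], [0.947, 0.32, 0.0], [0.0, -0.001, -1.0]]
wrist_force: [-0.7, 0.8, -0.1]
gripper_width: 0.375
finger_force: 0.5
```

```bash
python3 look.py w9; python3 -c "
from h import *
A=np.array([.5803,.1973]);o=observe();v=o['position'][:2]-A;print('tool angle',np.arctan2(v[0],-v[1]),np.hypot(*v), 'xaxis', np.arctan2(-o['orientation'][0,0],o['orientation'][1,0]))"
```

```text
10.7 [0.61861469 0.08440699 0.05064703] [-0.32   0.947] [-0.7  0.8 -0.1] 0.3747236889897074
tab 1101 [0.589  0.148  0.1043]
grip 8339 [0.6122 0.085  0.0821]
handle world angle from -y 0.27597801987342757 r 0.11636342786113886
tool angle 0.3494594340379984 0.11950657507927773 xaxis 0.3303230523306686
```

Call:
send_rows(plan=[[0, 0, -0.04, 0, 0.05, 0, -0.25], [0, 0, -0.08, 0, 0.1, 0, -0.25], [0, 0, -0.12, 0.01, 0.15, 0, -0.25], [0, 0, -0.16, 0.02, 0.2, 0, -0.25], [0, 0, -0.2, 0.03, 0.25, 0, -0.25]])

```text
time: 11.17
position: [0.641, 0.0948, 0.0507]
orientation: [[-0.507, 0.862, -0.001], [0.862, 0.507, -0.001], [-0.0, -0.001, -1.0]]
wrist_force: [-2.8, -1.0, 0.7]
gripper_width: 0.376
finger_force: 0.7
```

Call:
send_rows(plan=[[0, 0, -0.01, 0, 0.01, 0, -0.25], [0, 0, -0.02, 0, 0.03, 0, -0.25], [0, 0, -0.03, 0, 0.045, 0, -0.25], [0, 0, -0.045, 0, 0.06, 0, -0.25], [0, 0, -0.06, 0.005, 0.075, 0, -0.25]])

```text
time: 11.58
position: [0.6462, 0.0985, 0.0506]
orientation: [[-0.561, 0.828, -0.003], [0.828, 0.561, -0.002], [0.0, -0.004, -1.0]]
wrist_force: [-6.8, -5.8, 3.9]
gripper_width: 0.376
finger_force: 4.5
```

```bash
cat >> look.py <<'E'
o=observe();v=o['position'][:2]-A;print('tool angle',np.arctan2(v[0],-v[1]),np.hypot(*v), 'xaxis', np.arctan2(-o['orientation'][0,0],o['orientation'][1,0]), "tangential F ccw",o['wrist_force']@o['orientation'][:,1])
E
python3 look.py w10
```

```text
11.5833 [0.64616627 0.09851119 0.05060124] [-0.561  0.828] [-6.8 -5.8  3.9] 0.37628461231945187
tab 1097 [0.6017 0.1519 0.1043]
grip 8309 [0.6397 0.0968 0.0821]
handle world angle from -y 0.5340923407354915 r 0.11637916314301351
tool angle 0.5866788608662012 0.11839379104857871 xaxis 0.5965280542109151 tangential F ccw -6.455871400926785
```

The handle is at its anticlockwise stop (world +0.534, so handle +0.65) and the lever is at about −0.24, set to tighten. Now the first clockwise stroke.

Call:
send_rows(plan=[[0, 0, 0.117, 0.01, -0.15, 0, -0.25], [0, 0, 0.233, 0.04, -0.29, 0, -0.25], [0, 0, 0.35, 0.08, -0.43, 0, -0.25], [0, 0, 0.467, 0.14, -0.56, 0, -0.25], [0, 0, 0.583, 0.21, -0.69, 0, -0.25]])

```text
time: 12.05
position: [0.5808, 0.0786, 0.0518]
orientation: [[0.022, 1.0, 0.006], [1.0, -0.023, 0.001], [0.001, 0.006, -1.0]]
wrist_force: [3.5, 2.5, -1.5]
gripper_width: 0.375
finger_force: 2.3
```

Call:
send_rows(plan=[[0, 0, 0.083, 0.01, -0.1, 0, -0.25], [0, 0, 0.167, 0.02, -0.21, 0, -0.25], [0, 0, 0.25, 0.04, -0.31, 0, -0.25], [0, 0, 0.333, 0.07, -0.41, 0, -0.25], [0, 0, 0.417, 0.11, -0.51, 0, -0.25]])

```text
time: 12.47
position: [0.5299, 0.0898, 0.0519]
orientation: [[0.441, 0.897, 0.006], [0.897, -0.441, -0.0], [0.002, 0.005, -1.0]]
wrist_force: [4.1, -1.3, -2.2]
gripper_width: 0.373
finger_force: 2.3
```

```bash
python3 look.py w11
```

```text
12.4667 [0.52991578 0.08981496 0.05185927] [0.441 0.897] [ 4.1 -1.3 -2.2] 0.3728232615544045
tab 1072 [0.5546 0.155  0.1043]
grip 7954 [0.5368 0.0895 0.0821]
handle world angle from -y -0.3864668105722803 r 0.11604038545958385
tool angle -0.4629503737534481 0.11889578336378967 xaxis -0.4607217016718333 tangential F ccw -0.3123910147640532
```

Call:
send_rows(plan=[[0, 0, 0.04, 0, -0.05, 0, -0.25], [0, 0, 0.08, 0, -0.1, 0, -0.25], [0, 0, 0.12, 0.01, -0.15, 0, -0.25], [0, 0, 0.16, 0.02, -0.2, 0, -0.25], [0, 0, 0.2, 0.03, -0.25, 0, -0.25]])

```text
time: 12.93
position: [0.5081, 0.103, 0.0515]
orientation: [[0.614, 0.789, 0.003], [0.789, -0.614, -0.001], [0.001, 0.003, -1.0]]
wrist_force: [1.5, -5.0, 0.6]
gripper_width: 0.373
finger_force: 2.3
```

Call:
send_rows(plan=[[0, 0, 0.02, 0, -0.02, 0, -0.25], [0, 0, 0.04, 0, -0.04, 0, -0.25], [0, 0, 0.05, 0, -0.06, 0, -0.25], [0, 0, 0.06, 0, -0.08, 0, -0.25], [0, 0, 0.07, 0, -0.09, 0, -0.25]])

```text
time: 13.35
position: [0.5006, 0.1089, 0.0514]
orientation: [[0.67, 0.742, 0.002], [0.742, -0.67, -0.0], [0.001, 0.002, -1.0]]
wrist_force: [2.3, -4.2, 1.0]
gripper_width: 0.374
finger_force: 2.1
```

```bash
python3 look.py w12
```

```text
13.35 [0.50055025 0.10891606 0.05144014] [0.67  0.742] [ 2.3 -4.2  1. ] 0.3743418516505063
tab 1082 [0.5435 0.164  0.1043]
grip 8274 [0.5071 0.1063 0.0822]
handle world angle from -y -0.6805388386982995 r 0.11667849712186527
tool angle -0.7390835195163428 0.11897855106415393 xaxis -0.7353178900611487 tangential F ccw 4.269578298851076
```

Call:
send_rows(plan=[[0, 0, 0.02, 0, -0.02, 0, -0.25], [0, 0, 0.03, 0, -0.04, 0, -0.25], [0, 0, 0.05, 0, -0.06, 0, -0.25], [0, 0, 0.06, 0, -0.08, 0, -0.25], [0, 0, 0.06, 0, -0.08, 0, -0.25]])

```text
time: 13.82
position: [0.4939, 0.1151, 0.0512]
orientation: [[0.716, 0.698, 0.001], [0.698, -0.716, 0.001], [0.001, 0.0, -1.0]]
wrist_force: [2.1, -3.7, 1.8]
gripper_width: 0.375
finger_force: 1.6
```

Call:
send_rows(plan=[[0, 0, -0.117, 0.01, 0.15, 0, -0.25], [0, 0, -0.233, 0.04, 0.29, 0, -0.25], [0, 0, -0.35, 0.08, 0.43, 0, -0.25], [0, 0, -0.467, 0.14, 0.56, 0, -0.25], [0, 0, -0.583, 0.21, 0.69, 0, -0.25]])

```text
time: 14.23
position: [0.5549, 0.0804, 0.0496]
orientation: [[0.181, 0.983, -0.005], [0.983, -0.181, 0.001], [0.001, -0.005, -1.0]]
wrist_force: [-0.7, 0.2, -0.8]
gripper_width: 0.376
finger_force: 0.5
```

Call:
send_rows(plan=[[0, 0, -0.1, 0.01, 0.125, 0, -0.25], [0, 0, -0.2, 0.03, 0.25, 0, -0.25], [0, 0, -0.3, 0.06, 0.37, 0, -0.25], [0, 0, -0.4, 0.1, 0.49, 0, -0.25], [0, 0, -0.5, 0.16, 0.6, 0, -0.25]])

```text
time: 14.65
position: [0.6171, 0.0848, 0.0494]
orientation: [[-0.334, 0.943, -0.005], [0.943, 0.334, 0.001], [0.002, -0.004, -1.0]]
wrist_force: [-1.0, -1.1, 0.5]
gripper_width: 0.375
finger_force: 0.6
```

```bash
python3 look.py w13
```

```text
14.65 [0.61714662 0.0847971  0.04941687] [-0.334  0.943] [-1.  -1.1  0.5] 0.37532866734926784
tab 1119 [0.5876 0.1479 0.1043]
grip 8451 [0.6112 0.0846 0.082 ]
handle world angle from -y 0.266379727771733 r 0.11645845764016974
tool angle 0.34119668470864284 0.1181334057277296 xaxis 0.3451334978939185 tangential F ccw 2.442013294524439
```

Call:
send_rows(plan=[[0, 0, -0.05, 0, 0.06, 0, -0.25], [0, 0, -0.1, 0.01, 0.12, 0, -0.25], [0, 0, -0.15, 0.015, 0.18, 0, -0.25], [0, 0, -0.19, 0.02, 0.23, 0, -0.25], [0, 0, -0.22, 0.03, 0.27, 0, -0.25]])

```text
time: 15.12
position: [0.6413, 0.0967, 0.0496]
orientation: [[-0.536, 0.844, -0.004], [0.844, 0.536, 0.001], [0.003, -0.003, -1.0]]
wrist_force: [0.5, -1.5, 0.1]
gripper_width: 0.376
finger_force: 0.7
```

Call:
send_rows(plan=[[0, 0, 0.05, 0, -0.06, 0, -0.25], [0, 0, 0.1, 0.01, -0.12, 0, -0.25], [0, 0, 0.15, 0.015, -0.18, 0, -0.25], [0, 0, 0.2, 0.025, -0.24, 0, -0.25], [0, 0, 0.2, 0.025, -0.24, 0, -0.25]])

```text
time: 15.53
position: [0.619, 0.0858, 0.0497]
orientation: [[-0.346, 0.938, -0.004], [0.938, 0.346, 0.001], [0.002, -0.003, -1.0]]
wrist_force: [-0.9, 0.3, -0.5]
gripper_width: 0.377
finger_force: 0.0
```

Call:
send_rows(plan=[[0, 0, 0.02, 0, -0.02, 0, -0.25], [0, 0, 0.04, 0, -0.04, 0, -0.25], [0, 0, 0.06, 0, -0.06, 0, -0.25], [0, 0, 0.06, 0, -0.08, 0, -0.25], [0, 0, 0.07, 0.01, -0.08, 0, -0.25]])

```text
time: 15.95
position: [0.6136, 0.0832, 0.0508]
orientation: [[-0.279, 0.96, -0.0], [0.96, 0.279, -0.0], [-0.0, -0.0, -1.0]]
wrist_force: [0.2, 0.9, -0.1]
gripper_width: 0.371
finger_force: 0.2
```

```bash
python3 look.py w14
```

```text
15.95 [0.61359018 0.08324378 0.05082168] [-0.279  0.96 ] [ 0.2  0.9 -0.1] 0.3706970729044032
tab 1089 [0.5896 0.1484 0.1044]
grip 8314 [0.6187 0.0871 0.082 ]
handle world angle from -y 0.3345311876354128 r 0.11634193735847165
tool angle 0.2839378423585786 0.11826382164497866 xaxis 0.28219958197821815 tangential F ccw 0.5608146686641381
```

Call:
send_rows(plan=[[0, 0, 0.02, 0, -0.03, 0, -0.25], [0, 0, 0.04, 0, -0.06, 0, -0.25], [0, 0, 0.06, 0, -0.08, 0, -0.25], [0, 0, 0.08, 0, -0.1, 0, -0.25], [0, 0, 0.08, 0, -0.1, 0, -0.25]])

```text
time: 16.42
position: [0.6037, 0.0805, 0.0509]
orientation: [[-0.197, 0.98, -0.0], [0.98, 0.197, -0.0], [-0.0, -0.0, -1.0]]
wrist_force: [0.4, 1.0, 0.1]
gripper_width: 0.374
finger_force: 0.0
```

Call:
send_rows(plan=[[0, 0, 0.02, 0, -0.03, 0, -0.25], [0, 0, 0.04, 0, -0.06, 0, -0.25], [0, 0, 0.06, 0, -0.08, 0, -0.25], [0, 0, 0.08, 0, -0.1, 0, -0.25], [0, 0, 0.08, 0, -0.1, 0, -0.25]])

```text
time: 16.83
position: [0.5945, 0.0789, 0.051]
orientation: [[-0.114, 0.993, 0.001], [0.993, 0.114, 0.0], [0.0, 0.001, -1.0]]
wrist_force: [1.8, 1.8, -0.2]
gripper_width: 0.373
finger_force: 0.9
```

Call:
send_rows(plan=[[0, 0, 0.02, 0, -0.02, 0, -0.25], [0, 0, 0.04, 0, -0.04, 0, -0.25], [0, 0, 0.06, 0, -0.06, 0, -0.25], [0, 0, 0.06, 0, -0.08, 0, -0.25], [0, 0, 0.06, 0, -0.08, 0, -0.25]])

```text
time: 17.25
position: [0.5863, 0.0778, 0.0511]
orientation: [[-0.053, 0.999, 0.0], [0.999, 0.053, -0.0], [-0.0, 0.0, -1.0]]
wrist_force: [2.6, 2.2, 0.6]
gripper_width: 0.376
finger_force: 1.3
```

Call:
send_rows(plan=[[0, 0, 0.02, 0, -0.02, 0, -0.25], [0, 0, 0.04, 0, -0.04, 0, -0.25], [0, 0, 0.06, 0, -0.06, 0, -0.25], [0, 0, 0.06, 0, -0.07, 0, -0.25], [0, 0, 0.06, 0, -0.07, 0, -0.25]])

```text
time: 17.67
position: [0.5793, 0.0773, 0.0511]
orientation: [[0.01, 1.0, 0.0], [1.0, -0.01, -0.0], [-0.0, 0.0, -1.0]]
wrist_force: [2.9, 2.9, 1.1]
gripper_width: 0.375
finger_force: 1.4
```

Call:
send_rows(plan=[[0, 0, 0.02, 0, -0.02, 0, -0.25], [0, 0, 0.04, 0, -0.04, 0, -0.25], [0, 0, 0.06, 0, -0.06, 0, -0.25], [0, 0, 0.06, 0, -0.07, 0, -0.25], [0, 0, 0.06, 0, -0.07, 0, -0.25]])

```text
time: 18.08
position: [0.5723, 0.0773, 0.051]
orientation: [[0.073, 0.997, -0.0], [0.997, -0.073, -0.0], [-0.0, -0.0, -1.0]]
wrist_force: [3.3, 1.2, 1.6]
gripper_width: 0.378
finger_force: 1.5
```

Call:
send_rows(plan=[[0, 0, 0.02, 0, -0.02, 0, -0.25], [0, 0, 0.04, 0, -0.04, 0, -0.25], [0, 0, 0.06, 0, -0.06, 0, -0.25], [0, 0, 0.06, 0, -0.07, 0, -0.25], [0, 0, 0.06, 0, -0.07, 0, -0.25]])

```text
time: 18.5
position: [0.5669, 0.078, 0.0511]
orientation: [[0.136, 0.991, 0.003], [0.991, -0.136, 0.0], [0.001, 0.003, -1.0]]
wrist_force: [6.7, 3.0, -2.6]
gripper_width: 0.374
finger_force: 3.5
```

Call:
send_rows(plan=[[0, 0, 0.005, 0, -0.01, 0, -0.25], [0, 0, 0.01, 0, -0.02, 0, -0.25], [0, 0, 0.02, 0, -0.03, 0, -0.25], [0, 0, 0.02, 0, -0.03, 0, -0.25], [0, 0, 0.02, 0, -0.03, 0, -0.25]])

```text
time: 18.92
position: [0.5646, 0.0783, 0.0512]
orientation: [[0.156, 0.988, 0.004], [0.988, -0.156, 0.0], [0.001, 0.004, -1.0]]
wrist_force: [9.9, 3.2, -3.8]
gripper_width: 0.375
finger_force: 4.4
```

```bash
python3 look.py w15
```

```text
18.9167 [0.56463681 0.07832883 0.05116835] [0.156 0.988] [ 9.9  3.2 -3.8] 0.37515306532644904
tab 1115 [0.5678 0.1496 0.1043]
grip 7939 [0.5714 0.0817 0.0821]
handle world angle from -y -0.07906499846729748 r 0.11571094224769593
tool angle -0.13286241345466043 0.11973772059445624 xaxis -0.15693908372165005 tangential F ccw 8.781879949619555
```

The force is rising about 1 N per mm, so the bolt is tight. I'll ease on to about 12 N and hold.

Call:
send_rows(plan=[[0, 0, 0, 0, -0.01, 0, -0.25], [0, 0, 0, 0, -0.02, 0, -0.25], [0, 0, 0, 0, -0.03, 0, -0.25], [0, 0, 0, 0, -0.03, 0, -0.25], [0, 0, 0, 0, -0.03, 0, -0.25]])

```text
time: 19.38
position: [0.5623, 0.0784, 0.0512]
orientation: [[0.156, 0.988, 0.006], [0.988, -0.156, -0.0], [0.0, 0.006, -1.0]]
wrist_force: [12.4, 0.4, -6.0]
gripper_width: 0.375
finger_force: 5.3
```

Call:
send_rows(plan=[[0, 0, 0, 0, 0, 0, -0.25], [0, 0, 0, 0, 0, 0, -0.25], [0, 0, 0, 0, 0, 0, -0.25], [0, 0, 0, 0, 0, 0, -0.25], [0, 0, 0, 0, 0, 0, -0.25]])

```text
time: 19.8
position: [0.5623, 0.0784, 0.0512]
orientation: [[0.156, 0.988, 0.006], [0.988, -0.156, -0.0], [0.0, 0.006, -1.0]]
wrist_force: [10.3, 1.4, -4.5]
gripper_width: 0.374
finger_force: 5.3
```

The force is steady at about 11 N. Now I'll ease off, open and lift clear.

Call:
send_rows(plan=[[0, 0, 0, 0, 0.02, 0, -0.25], [0, 0, 0, 0, 0.04, 0, -0.25], [0, 0, 0, 0, 0.07, 0, -0.25], [0, 0, 0, 0, 0.1, 0, -0.1], [0, 0, 0, 0, 0.1, 0, 0.1]])

```text
time: 20.22
position: [0.5684, 0.0767, 0.0502]
orientation: [[0.156, 0.988, -0.003], [0.988, -0.156, -0.001], [-0.001, -0.003, -1.0]]
wrist_force: [1.2, 1.2, -0.3]
gripper_width: 0.548
finger_force: 0.6
```

```bash
python3 look.py w16
```

```text
20.2167 [0.56835513 0.07666141 0.05023992] [0.156 0.988] [ 1.2  1.2 -0.3] 0.5484756849101031
tab 1141 [0.572  0.1486 0.1043]
grip 8360 [0.5812 0.0809 0.0821]
handle world angle from -y 0.005811418090976059 r 0.1161386637392488
tool angle -0.10229949781335157 0.12087277092936176 xaxis -0.15684441863779855 tangential F ccw 2.0101485093847726
```

Call:
send_rows(plan=[[0, 0, 0, 0, 0.06, 0, 0.1], [0, 0, 0, 0, 0.12, 0, 0.1], [0, 0, 0, 0, 0.12, 0, 0.1], [0, 0, 0, 0, 0.12, 0, 0.1], [0, 0, 0, 0, 0.12, 0, 0.1]])

```text
time: 20.68
position: [0.5809, 0.0752, 0.0506]
orientation: [[0.156, 0.988, -0.001], [0.988, -0.156, -0.0], [-0.0, -0.001, -1.0]]
wrist_force: [0.6, 0.5, 0.8]
gripper_width: 0.55
finger_force: 0.0
```

Call:
send_rows(plan=[[0, 0, 0, 0, 0, -0.2, 0.1], [0, 0, 0, 0, 0, -0.4, 0.1], [0, 0, 0, 0, 0, -0.6, 0.1], [0, 0, 0, 0, 0, -0.8, 0.1], [0, 0, 0, 0, 0, -1, 0.1]])

```text
time: 21.1
position: [0.5807, 0.0753, 0.1516]
orientation: [[0.156, 0.988, -0.001], [0.988, -0.156, -0.0], [-0.0, -0.001, -1.0]]
wrist_force: [0.1, 0.7, 0.2]
gripper_width: 0.55
finger_force: 0.0
```

Call:
send_rows(plan=[[0, 0, 0, 0, 0, -0.1, 0.1], [0, 0, 0, 0, 0, -0.2, 0.1], [0, 0, 0, 0, 0, -0.3, 0.1], [0, 0, 0, 0, 0, -0.3, 0.1], [0, 0, 0, 0, 0, -0.3, 0.1]])

```text
time: 21.52
position: [0.5813, 0.0754, 0.1808]
orientation: [[0.156, 0.988, 0.0], [0.988, -0.156, -0.0], [-0.0, 0.0, -1.0]]
wrist_force: [-0.2, -0.2, -0.9]
gripper_width: 0.547
finger_force: 0.0
```

```bash
python3 look.py w17
python3 - <<'E'
from h import *
# bolt bar direction in world, before stroke 1 (w7) and now
for n in("w7","w17"):
    f=np.load(n+".npz");P,p=f['P'],f['p'];g=p.max(2)
    r=np.hypot(P[...,0]-.5803,P[...,1]-.1973);m=(r<.0085)&(abs(P[...,2]-.091)<.004);b=P[m&(g>110)][:,:2]
    b=b-b.mean(0);w,V=np.linalg.eigh(b.T@b);print(n,len(b),w,np.degrees(np.arctan2(V[1,1],V[0,1]))%180)
E
```

```text
21.5167 [0.58130918 0.07540135 0.18078384] [0.156 0.988] [-0.2 -0.2 -0.9] 0.5468155355239424
bolt 678 [0.5804 0.1973 0.0914]
tab 219 [0.5724 0.1484 0.1043]
grip 2415 [0.5818 0.0795 0.0821]
handle world angle from -y 0.010891160689969837 r 0.11754719889363756
tool angle 0.0026176760742288407 0.12169299519948673 xaxis -0.15644079468388442 tangential F ccw 0.12142514077332349
w7 200 [0.00073319 0.0047423 ] 152.74960313803922
w17 244 [0.00274723 0.00467792] 87.12339590807176
```

Run:
```python
from h import *
def go(n,P,p):
    g=p.mean(2);r=np.hypot(P[...,0]-.5803,P[...,1]-.1973)
    for rad in(.007,.0085):
        m=(r<rad)&(abs(P[...,2]-.091)<.004);v=g[m].astype(np.uint8)
        th,_=cv2.threshold(v.reshape(-1,1),0,255,cv2.THRESH_OTSU)
        q=comp(P,m&(g>th))[:,:2];c=q.mean(0);b=q-c;w,V=np.linalg.eigh(b.T@b);print(n,rad,"th",th,len(b),m.sum(),(w[1]/w[0]).round(1),c.round(4),(np.degrees(np.arctan2(V[1,1],V[0,1]))%180).round(1),"pct",np.percentile(v,[10,50,90]))
w=np.load("w1.npz");c={k:(float(w[k]) if w[k].ndim==0 else w[k]) for k in("fx","fy","cx","cy","rvec","tvec")}
R=cv2.Rodrigues(c['rvec'])[0];C=-R.T@c['tvec'];v,u=np.mgrid[0:480,0:640];d=w['d']
go("w1",C+(np.stack([(u-c['cx'])/c['fx'],(v-c['cy'])/c['fy'],np.ones_like(d)],-1)*d[...,None])@R,w['p'])
for n in("w7","w17"):
    f=np.load(n+".npz");go(n,f['P'],f['p'])
f=np.load("w17.npz");P,p=f['P'],f['p'];r=np.hypot(P[...,0]-.5803,P[...,1]-.1973);ii=np.argwhere(r<.010);a,b=ii.min(0),ii.max(0)
for row in p[a[0]:b[0]+1:2,a[1]:b[1]+1:2].mean(2).astype(int):print(*[f"{x:3d}" for x in row])
```

```text
w1 0.007 th 128.0 73 264 20.5 [0.5803 0.1975] 154.3 pct [ 84.  87. 177.]
w1 0.0085 th 124.0 98 374 10.2 [0.5809 0.1976] 158.5 pct [ 81.  87. 176.]
w7 0.007 th 135.0 141 503 18.8 [0.5804 0.1975] 152.5 pct [ 89.  93. 184.]
w7 0.0085 th 134.0 167 698 25.1 [0.5803 0.1975] 152.7 pct [ 87.  93. 184.]
w17 0.007 th 129.0 137 477 19.8 [0.5802 0.1974] 87.5 pct [ 83.  89. 177.]
w17 0.0085 th 127.0 159 669 25.5 [0.5802 0.1975] 87.4 pct [ 82.  89. 176.]
226 226 229 218 175 165  95 125 175 177 174 174 174 175 174 177
226 226 226 230 162 134 176 176  77  87 167 177 175 173 173 175
226 226 230 182  79 127 175 178  81  87  85  90 163 175 175 175
226 229 167  81  86 114 176 177 122  88  88  87  86 111 179 177
227 122  81  81  85 100 178 177 122  89  89  89  85 102 179 177
218 126  82  86  85  90 179 174 161  90  90  89  90  75 178 175
221 124  85  83  85  85 178 177 161  86  89  89  87  81 163 176
225 121  84  86  86  83 165 176 168  84  88  88  90  84 145 179
226 124 122  81  83  86 150 176 167  84  88  85  88  83 147 177
229 173 118  85  82  85 138 176 179  82  88  90  87  87 133 176
231 175 117  85  83  83 126 175 178  81  89  92  87  85 129 181
228 217 131  84  87  84 102 178 178 123  88  92  87  90 108 180
228 219 128  82  83  83 100 177 178 124  87  88  90  63  75 181
228 218  98  82  84  85  91 180 177 162  90  94  52  78 181 175
228 230 229 114  49  85  84 180 176 163  87  36  84 183 175 176
228 227 226 230 226  76  51 135 134  98  31 136 181 178 179 178
227 228 227 229 220 177 178  81  50  29 151 180 179 177 179 177
230 229 229 230 222 175 177 181 177 165 179 177 177 179 176 180
229 229 228 230 220 175 177 177 178 179 176 177 177 178 177 181
```

The bolt bar has turned about 67° (1.17 rad) clockwise, which fits a tight bolt. The lever reads about −0.44, the handle is released and the tool is clear. Handing in.

```bash
python3 -c "
from station import *
print(sign_off())"
```

```text
the job is handed in; nothing more can be done
None
```

I flipped the lever to tighten, free-wheeled the handle back to its anticlockwise stop, ratcheted the bolt tight in two strokes, held about 11–12 N on the grip, released it, and handed in at about 21.5 s; the hand-in gave no verdict.

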